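# Snap the steel cap onto the sambal jar and hold it down

### The job

Pick up the small knobbed steel cap and set it on the open sambal jar, lowering it slowly and squarely until you feel it catch on the neck, then press it straight down through the click and keep pushing firmly, so that the springy rubber plug inside stays well squeezed. Finish while still holding the cap pressed down like that: do not let go. Leave the other things on the ledge where they are.

Things in the scene. Friction and masses are not known exactly. Their poses are not given: they have to be found in the camera images.
- cap: the small steel snap cap, loose on the ledge, knob up, about 80 g. Skirt 54 mm in diameter, open below, 20 mm deep inside; flat top face 24 mm above its origin, on it an upright round knob 24 mm in diameter, 26 mm tall. Origin: centre of the skirt's lower edge; z up. A rounded ridge, 41 mm bore, runs inside the lower edge. The wider flat lid lying about is not this cap
- jar: the open white stoneware sambal jar, fixed to the ledge, upright; body 76 mm in diameter, shoulder 86 mm above its origin (centre of its underside), neck 38 mm in diameter, its chamfered rim 109.7 mm above the origin; a black rubber plug stands 4.5 mm above the rim. Four slippery sprung beads stand out 3.5 mm round the neck. Its twin of the same shape already wears a cap
- neck (a point): point on the open jar's neck axis at the height of the beads, 102 mm above the jar's origin. A centred cap first touches the beads with its origin about 2.5 mm above this point; resistance rises to 8 to 12 N, then drops (click) about 2.5 mm below it, beads pulling the cap on down; the cap meets the plug 8 mm below and the hard stop (rim) 12.3 mm below
- plug (a joint): how far the rubber plug in the jar's mouth is pressed in, in m: 0 free, 0.0045 fully in; a spring of 2.5 N per mm. Well squeezed is more than 2 mm (5 N)
- closed_jar: the twin jar, fixed, already closed with the same kind of steel cap (knob top 144 mm above its origin, the centre of its underside); leave it alone
- cobek: bystander: stone mortar dish, 180 mm across, 60 mm tall; origin at the centre of its underside
- pestle: bystander: teak pestle lying along its x axis, 160 mm long, 33 mm thick; origin under its middle
- measuring_cup: bystander: yellow plastic measuring cup, 80 mm across, 85 mm tall, handle to its +y; origin at the centre of its underside
- soy_dish: bystander: small white ceramic dish, 84 mm across, 22 mm tall; origin at the centre of its underside
- bottle: bystander: brown glass bottle, 64 mm across, 200 mm tall, closed; origin at the centre of its underside
- wide_lid: bystander: flat steel lid, 88 mm across, 6 mm thick with a small knob (18 mm in diameter, 14 mm tall); origin at the centre of its underside
Mind the look-alikes: they are no part of the job. There is more than one size of the cap; the one meant has the size given above.

How it is judged:
By the outcome, as a careful person would: the job done as asked, in the order asked, and still so for the second after the job is handed in, while the arm keeps its last pose, push and grip.
It also fails if it takes over 45 s, if anything falls off the work surface, if the arm or the gripper's body presses on something with over 40 N, if the wrist force passes 120 N, or if a joint passes its speed limit or range.

### The arm

A 6-joint arm with a two-finger parallel gripper is mounted at the origin on the work surface. World frame = base frame: x ahead of the robot, y to its left, z up, the work surface at z = 0. Lengths are in m, angles in rad, forces in N, time in s.
With the tool pointing down it reaches from about 0.275 to 0.775 m from the base axis. Payload 14.6 kg.
Tool frame: the origin (TCP) lies between the finger pads; the fingertips stand 14 mm ahead of it and the grasp point (between the pads) lies 5 mm behind it; y points along the fingers, x is the direction in which the jaws open and shut, and the axes are right-handed (so a half turn about y gives the same grasp; the last joint's range is limited). The gripper opens to 85 mm and grips with 20 to 120 N. Pads are 22 mm wide; open, the fingers measure 114 mm over their backs; the gripper's body (76 mm by 85 mm) begins 54 mm behind the grasp point. The pads swing forward as they close: fully open they stand 13 mm farther back than shut.
Start: joints at [-1.484, 0.263, -0.048, 1.259, 0, 1.415], TCP at [0.126, -0.51, 0.245] pointing down, gripper open.
Joint ranges: [-2.65, 2.65], [-0.89, 1.7], [-1.18, 1.37], [-2.13, 2.11], [-1.35, 1.29], [-3.14, 3.14]. Speed limits (rad/s): [1.89, 1.89, 2.57, 2.79, 3.14, 3.14].

### API

Orientations are given as a 3x3 rotation matrix whose columns are the frame's x, y, z axes.
In Python, from cell import manip, read_camera, nets gives the robot as it stands.
- The arm moves only by the tool move_arm, never from a script. Its argument "motion" is a list of rows, each an object with "xyz": the shift along the tool's x, y, z in m, a list of three; "angular": the turn, a rotation vector about the tool's x, y, z in rad, a list of three. A call has 1 to 5 rows; each row shifts and turns the commanded pose from where the row before left it, along the tool's axes as they then stand; what a row does not reach is not made up. A row lasts 1/8 s, in which the tool goes at most 62.5 mm and 10.7 degrees, less where a joint would pass 70% of its speed; a pose out of reach is approached as far as the arm can. A call with a gripper value outside its range is refused whole. "fingers" is the finger opening in m, from 0 to 0.0854, set as the call begins (left out, the last holds). The fingers move at their own pace and stop on an object; "squeeze" is the grip in N (left out, the last holds). Time passes only in rows, so rows that do not move let the fingers close. It gives the time, the measured TCP pose, the force and the opening at its end, in the units of the state.
- manip.get_state(): the state, without advancing time (a new reading comes with each control period).
- read_camera(name): name is "side" or "top"; returns a dict with "pixels" (480x640x3 uint8, red, green, blue), "z_map" (480x640 float32, m along the optical axis (not along the pixel's ray), 0 where there is no reading), "K" (3x3 intrinsics, pixels), "dist" ([k1, k2, p1, p2, k3] as OpenCV has them; the pictures are not rectified), "cam_to_world" (4x4, takes a point from camera to world coordinates). Camera axes: x right, y down, z forward; pixel columns grow to the right and rows downward; lengths in m; the calibration is good to about 2 mm. A picture is of the moment at which its call begins.
- manip.job_done(): hands the job in, once; it reports no verdict.
Trained networks look in the newest picture that a camera, given by its name, has taken for a name from the list of things; names that differ only in an ending like _2 or _b are one class to them, and where a whole thing is asked for, a point or a joint stands for the part that bears it (a point fixed in the world has none). Each returns a list of dicts, best first, with "confidence" (0 to 1); they miss things now and then, are a little off and sometimes report something else, mostly with a low value. They report only what shows in the picture. A call takes as long as a camera call. They do not tell look-alikes from the thing itself.
- nets.find_in(camera, name): "centre" ([column, row] as shares, 0 to 1, of the picture: columns of its width, rows of its height, amid what is visible of it).
- nets.regions_of(camera, name): "mask" (480x640 bool, what is visible of it) and "centre" ([column, row] as shares, 0 to 1, of the picture: columns of its width, rows of its height, amid what is visible of it).
The state is a dict: "t": time; "joint_positions": joint angles; "joint_velocities": joint speeds; "joint_efforts": joint torques, N m; "tool_pos": TCP position; "tcp_rot": TCP orientation; "force": force on the tool from outside, world axes, zero at the start; "torque": the same for the moment, N m; "grip_width": opening from 0.0 (shut) to 1.0 (fully open).
Only numpy, scipy, OpenCV 4.12 (cv2) and the standard library are available. Lean on these libraries where they do the work, as an engineer would, in place of code of your own. Each camera call takes 0.05 s, during which the arm holds its last target.

## Working session

There is one attempt and no reset: what is moved stays moved. The work goes in short steps, Python scripts to look and compute and a tool call to move; the robot and the scene stay as the last step left them, time stands still between calls to the robot, and variables do not carry over. Pictures are saved under pics/ and viewed, and the job is handed in when it is done.

Besides the shell and the picture viewer there is one more tool, called after "Request:" as name(argument=value, ...), one argument or row to a line, values as JSON. move_arm: Moves the arm, as the interface text tells. Its arguments: {"type":"object","properties":{"motion":{"type":"array"},"fingers":{"type":"number"},"squeeze":{"type":"number"}},"required":["motion"]}

```bash
mkdir -p pics; cat > h.py <<'E'
import numpy as np, cv2
from cell import manip, read_camera, nets
def world(c,uv,z=None):
    # pixel -> world using z_map or given plane z
    uv=np.array(uv,float).reshape(-1,2)
    n=cv2.undistortPoints(uv.reshape(-1,1,2),c['K'],np.array(c['dist'])).reshape(-1,2)
    r=np.c_[n,np.ones(len(n))]
    T=c['cam_to_world']
    if z is None:
        d=np.array([c['z_map'][int(v),int(u)] for u,v in uv]); p=r*d[:,None]
        return p@T[:3,:3].T+T[:3,3]
    w=r@T[:3,:3].T; o=T[:3,3]
    return o+w*((z-o[2])/w[:,2])[:,None]
def save(c,n): cv2.imwrite('pics/'+n,c['pixels'][:,:,::-1])
def proj(c,P):
    P=np.array(P,float).reshape(-1,3);T=np.linalg.inv(c['cam_to_world'])
    q=P@T[:3,:3].T+T[:3,3]
    return cv2.projectPoints(q,np.zeros(3),np.zeros(3),c['K'],np.array(c['dist']))[0].reshape(-1,2)
E
python3 - <<'E'
from h import *
s=manip.get_state();print(s['t'],s['tool_pos'],s['tcp_rot'],s['force'],s['grip_width'])
for cam in('top','side'):
    c=read_camera(cam);save(c,cam+'0.png')
    print(cam,c['cam_to_world'][:3,3])
    for n in('cap','jar','closed_jar','wide_lid','neck'):
        for d in nets.regions_of(cam,n):
            m=d['mask'];v,u=np.nonzero(m&(c['z_map']>0))
            if len(u)<5: print(n,'few');continue
            w=world(c,np.c_[u,v]);zt=np.percentile(w[:,2],98);t=w[w[:,2]>zt-.006]
            print(n,round(d['confidence'],2),np.array(d['centre'])*[640,480],len(u),'top',zt.round(4),t.mean(0).round(4),'ext',np.percentile(w,2,axis=0).round(3),np.percentile(w,98,axis=0).round(3))
print(manip.get_state()['t'])
E
```

```text
0.0 [ 0.12567607 -0.50948513  0.24483212] [[ 2.39476243e-01 -1.03378517e-04  9.70902219e-01]
 [-9.70901684e-01  1.02962133e-03  2.39476221e-01]
 [-1.02441833e-03 -9.99999465e-01  1.46199471e-04]] [-0.60102014  0.23137115 -1.0914549 ] 0.9996460926320059
top [ 0.40847605 -0.03357436  0.98710019]
cap 0.8 [348.224 303.504] 509 top 0.0514 [ 0.4309 -0.0435  0.0493] ext [ 0.408 -0.068  0.02 ] [ 0.455 -0.021  0.051]
cap 0.68 [306.112 322.896] 269 top 0.0362 [0.4004 0.0455 0.0342] ext [ 0.384  0.027 -0.001] [0.418 0.063 0.036]
cap 0.51 [377.728 338.784] 228 top 0.0364 [ 0.3584 -0.1124  0.0343] ext [ 0.344 -0.127  0.009] [ 0.377 -0.096  0.036]
jar 0.6 [427.328 210.384] 1172 top 0.1148 [ 0.6307 -0.2272  0.1124] ext [ 0.594 -0.256  0.017] [ 0.661 -0.189  0.115]
closed_jar 0.89 [212.608 238.992] 1219 top 0.144 [0.5726 0.2358 0.1429] ext [0.538 0.2   0.019] [0.601 0.26  0.144]
wide_lid 0.74 [418.112 291.6  ] 1296 top 0.0188 [ 0.4606 -0.1996  0.0185] ext [ 0.421 -0.239  0.001] [ 0.5   -0.16   0.019]
neck 0.77 [427.392 210.096] 1233 top 0.1146 [ 0.6306 -0.2271  0.1123] ext [ 0.594 -0.259  0.001] [ 0
[... 185 characters left out ...]
328 281.28 ] 675 top 0.0511 [ 0.4293 -0.0394  0.0497] ext [ 0.403 -0.063  0.001] [ 0.454 -0.016  0.051]
cap 0.59 [423.68  261.888] 289 top 0.037 [ 0.3572 -0.1106  0.035 ] ext [ 0.34  -0.127  0.002] [ 0.375 -0.093  0.037]
cap 0.5 [376.128 240.   ] 702 top 0.0198 [ 0.4586 -0.1975  0.0186] ext [ 0.419 -0.238  0.001] [ 0.5   -0.159  0.02 ]
jar 0.91 [299.392 210.   ] 1409 top 0.1146 [ 0.6297 -0.2231  0.1126] ext [ 0.595 -0.238  0.001] [ 0.663 -0.189  0.115]
closed_jar 0.78 [295.296 361.392] 3594 top 0.1444 [0.572  0.239  0.1435] ext [0.536 0.223 0.012] [0.603 0.274 0.144]
wide_lid 0.64 [375.296 237.984] 672 top 0.0199 [ 0.4585 -0.1976  0.0187] ext [ 0.419 -0.238  0.002] [ 0.497 -0.159  0.02 ]
0.6
```

View pictures.

View pics/top0.png

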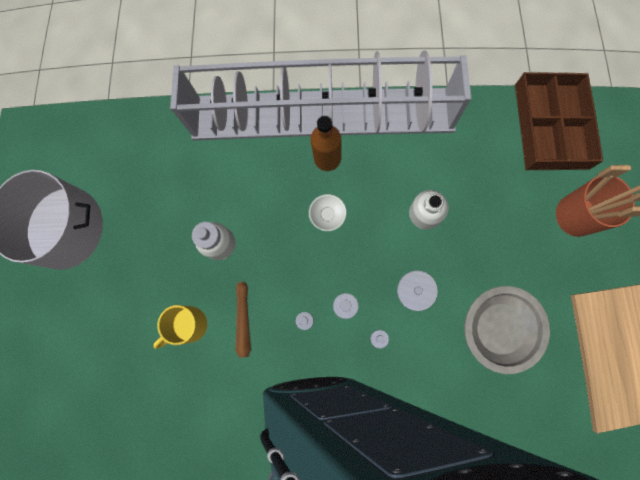

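View pics/side0.png

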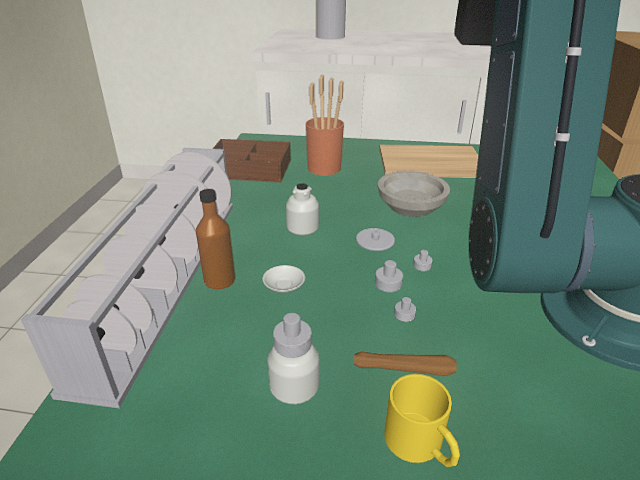

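```bash
cat > est.py <<'E'
from h import *
def disc(c,m,zlo,zhi,z):
    v,u=np.nonzero(m&(c['z_map']>0)); w=world(c,np.c_[u,v]); k=(w[:,2]>zlo)&(w[:,2]<zhi)
    q=world(c,np.c_[u,v][k]+.5,z)[:,:2].astype(np.float32)
    (x,y),r=cv2.minEnclosingCircle(q); return np.round([x,y,r*2,k.sum(),*q.mean(0)],4)
E
python3 - <<'E'
from est import *
for cam in('top','side'):
    c=read_camera(cam)
    yy,xx=np.mgrid[:480,:640]
    pc=proj(c,[[.43,-.0415,.03],[.63,-.2265,.1]])
    a=np.hypot(xx-pc[0,0],yy-pc[0,1])<30; b=np.hypot(xx-pc[1,0],yy-pc[1,1])<35
    print(cam,'knob',disc(c,a,.044,.056,.05),'face',disc(c,a,.02,.03,.024))
    print('plug',disc(c,b,.1125,.118,.1142),'rim',disc(c,b,.105,.118,.1097),'shoulder',disc(c,b,.080,.09,.086))
E
```

```text
top knob [ 4.301e-01 -4.440e-02  2.360e-02  1.010e+02  4.298e-01 -4.460e-02] face [ 4.297e-01 -4.460e-02  5.420e-02  3.920e+02  4.294e-01 -4.470e-02]
plug [ 6.286e-01 -2.258e-01  2.940e-02  9.000e+01  6.296e-01 -2.275e-01] rim [ 6.270e-01 -2.268e-01  4.290e-02  2.580e+02  6.293e-01 -2.274e-01] shoulder [ 6.290e-01 -2.262e-01  6.400e-02  3.100e+02  6.238e-01 -2.222e-01]
side knob [ 4.272e-01 -3.680e-02  3.200e-02  9.700e+01  4.281e-01 -3.750e-02] face [ 4.275e-01 -3.920e-02  5.850e-02  2.870e+02  4.278e-01 -3.370e-02]
plug [ 6.289e-01 -2.236e-01  2.880e-02  5.300e+01  6.285e-01 -2.246e-01] rim [ 6.274e-01 -2.208e-01  5.230e-02  1.370e+02  6.279e-01 -2.208e-01] shoulder [ 6.279e-01 -2.147e-01  6.330e-02  1.840e+02  6.262e-01 -2.072e-01]
```

Request:
move_arm(
  motion=[
    {"xyz":[-0.025,0,0.027],"angular":[0,0,0]},
    {"xyz":[-0.025,0,0.027],"angular":[0,0,0]},
    {"xyz":[-0.025,0,0.027],"angular":[0,0,0]},
    {"xyz":[-0.025,0,0.027],"angular":[0,0,0]},
    {"xyz":[-0.025,0,0.027],"angular":[0,0,0]},
  ],
  fingers=0.05,
  squeeze=90,
)

```text
t: 1.32
tool_pos: [0.2273, -0.355, 0.2454]
tcp_rot: [[0.239, 0.0, 0.971], [-0.971, -0.0, 0.239], [0.0, -1.0, 0.0]]
force: [0.9, -0.3, 0.3]
grip_width: 0.589
```

Request:
move_arm(
  motion=[
    {"xyz":[-0.025,0,0.027],"angular":[0,0,0]},
    {"xyz":[-0.025,0,0.027],"angular":[0,0,0]},
    {"xyz":[-0.025,0,0.027],"angular":[0,0,0]},
    {"xyz":[-0.025,0.01,0.027],"angular":[0,0,0]},
    {"xyz":[-0.025,0.02,0.027],"angular":[0,0,0]},
  ],
)

```text
t: 1.95
tool_pos: [0.3289, -0.2016, 0.2155]
tcp_rot: [[0.239, 0.001, 0.971], [-0.971, -0.001, 0.239], [0.002, -1.0, 0.001]]
force: [1.0, 0.2, -0.0]
grip_width: 0.587
```

Request:
move_arm(
  motion=[
    {"xyz":[-0.025,0.02,0.027],"angular":[0,0,0]},
    {"xyz":[-0.025,0.02,0.027],"angular":[0,0,0]},
    {"xyz":[-0.025,0.02,0.027],"angular":[0,0,0]},
    {"xyz":[-0.025,0.02,0.027],"angular":[0,0,0]},
    {"xyz":[0,0,0],"angular":[0,0,0]},
  ],
)

```text
t: 2.58
tool_pos: [0.409, -0.0777, 0.1342]
tcp_rot: [[0.242, -0.002, 0.97], [-0.97, 0.001, 0.242], [-0.001, -1.0, -0.001]]
force: [-1.3, -0.6, 0.3]
grip_width: 0.586
```

Request:
move_arm(
  motion=[
    {"xyz":[-0.0135,0,0.0142],"angular":[0,0,0]},
    {"xyz":[-0.0136,0,0.0142],"angular":[0,0,0]},
    {"xyz":[0,0.012,0],"angular":[0,0,0]},
    {"xyz":[0,0.013,0],"angular":[0,0,0]},
    {"xyz":[0,0,0],"angular":[0,0,0]},
  ],
)

```text
t: 3.2
tool_pos: [0.4289, -0.0467, 0.1092]
tcp_rot: [[0.239, -0.002, 0.971], [-0.971, 0.0, 0.239], [-0.001, -1.0, -0.002]]
force: [-0.4, -0.3, 0.5]
grip_width: 0.589
```

```bash
python3 - <<'E'
from est import *
s=manip.get_state();print(s['t'],s['tool_pos'],s['tcp_rot'].round(4) if hasattr(s['tcp_rot'],'round') else s['tcp_rot'])
c=read_camera('side');save(c,'side1.png')
x=c['pixels'][180:340,300:500,::-1];cv2.imwrite('pics/side1c.png',cv2.resize(x,None,fx=4,fy=3.7,interpolation=2))
E
```

```text
3.2 [ 0.42891358 -0.04672136  0.10921607] [[ 2.386e-01 -2.100e-03  9.711e-01]
 [-9.711e-01  5.000e-04  2.386e-01]
 [-1.000e-03 -1.000e+00 -1.900e-03]]
```

View pics/side1c.png

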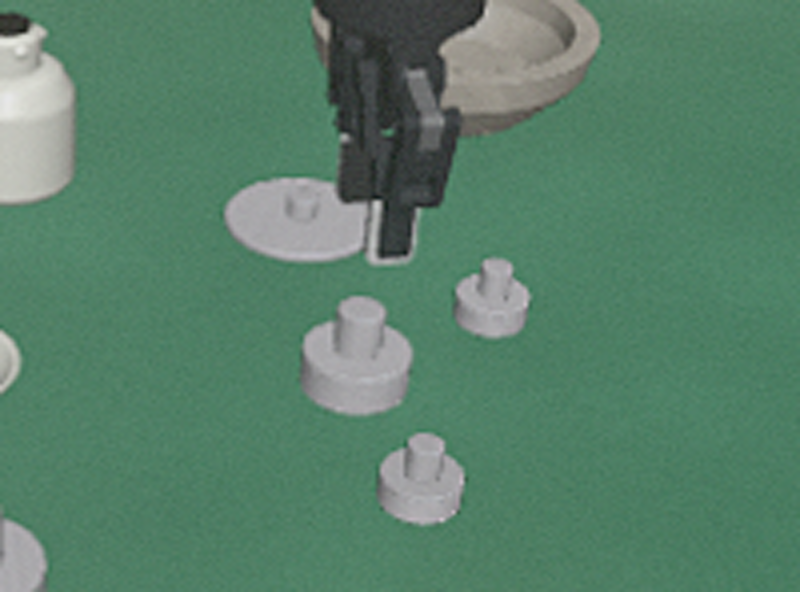

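```bash
python3 - <<'E'
from est import *
c=read_camera('side')
p=proj(c,[[.43,-.0445,.05],[.43,-.0445,0],[.4289,-.0467,.0952],[.6295,-.227,.1142]]);print(p, (p-[300,180])*[4,3.7])
E
```

```text
[[389.04607322 262.51600236]
 [386.87764319 282.77439428]
 [391.68491392 242.52559859]
 [301.41470811 185.29035302]] [[356.18429287 305.30920872]
 [347.51057277 380.26525884]
 [366.73965569 231.34471479]
 [  5.65883244  19.57430619]]
```

Request:
move_arm(
  motion=[
    {"xyz":[-0.0023,0.01,0.001],"angular":[0,0,0]},
    {"xyz":[0,0.016,0],"angular":[0,0,0]},
    {"xyz":[0,0.016,0],"angular":[0,0,0]},
    {"xyz":[0,0.014,0],"angular":[0,0,0]},
    {"xyz":[0,0.006,0],"angular":[0,0,0]},
  ],
)

```text
t: 3.92
tool_pos: [0.43, -0.0437, 0.0475]
tcp_rot: [[0.239, -0.001, 0.971], [-0.971, 0.0, 0.239], [-0.0, -1.0, -0.001]]
force: [-0.2, -0.0, 0.3]
grip_width: 0.591
```

Request:
move_arm(
  motion=[
    {"xyz":[0,0.005,0],"angular":[0,0,0]},
    {"xyz":[0,0,0],"angular":[0,0,0]},
    {"xyz":[0,0,0],"angular":[0,0,0]},
  ],
)

```text
t: 4.3
tool_pos: [0.4306, -0.0439, 0.0435]
tcp_rot: [[0.239, 0.0, 0.971], [-0.971, -0.0, 0.239], [0.0, -1.0, 0.0]]
force: [-0.0, 0.2, 0.4]
grip_width: 0.588
```

Request:
move_arm(
  motion=[
    {"xyz":[0,0.002,-0.001],"angular":[0,0,0]},
    {"xyz":[0,0,0],"angular":[0,0,0]},
  ],
)

```text
t: 4.55
tool_pos: [0.4293, -0.0441, 0.0413]
tcp_rot: [[0.239, -0.0, 0.971], [-0.971, 0.0, 0.239], [-0.0, -1.0, -0.0]]
force: [1.1, -0.3, -0.8]
grip_width: 0.582
```

Request:
move_arm(
  motion=[
    {"xyz":[0,0,0],"angular":[0,0,0]},
    {"xyz":[0,0,0],"angular":[0,0,0]},
    {"xyz":[0,0,0],"angular":[0,0,0]},
    {"xyz":[0,0,0],"angular":[0,0,0]},
    {"xyz":[0,0,0],"angular":[0,0,0]},
  ],
  fingers=0.01,
  squeeze=90,
)

```text
t: 5.18
tool_pos: [0.4295, -0.0441, 0.0417]
tcp_rot: [[0.239, 0.0, 0.971], [-0.971, -0.0, 0.239], [0.0, -1.0, 0.0]]
force: [-3.1, -0.2, 9.5]
grip_width: 0.246
```

Request:
move_arm(
  motion=[
    {"xyz":[0,-0.01,0],"angular":[0,0,0]},
    {"xyz":[0,-0.02,0],"angular":[0,0,0]},
    {"xyz":[0,-0.03,0],"angular":[0,0,0]},
    {"xyz":[0,0,0],"angular":[0,0,0]},
  ],
)

```text
t: 5.68
tool_pos: [0.4305, -0.0443, 0.1032]
tcp_rot: [[0.24, 0.003, 0.971], [-0.971, -0.001, 0.24], [0.002, -1.0, 0.003]]
force: [0.1, 0.6, -1.7]
grip_width: 0.247
```

```bash
python3 - <<'E'
from est import *
s=manip.get_state();print(s['t'],s['tool_pos'],s['grip_width'],s['force'])
c=read_camera('side')
x=c['pixels'][180:300,320:480,::-1];cv2.imwrite('pics/side2c.png',cv2.resize(x,None,fx=5,fy=5,interpolation=2))
E
```

```text
5.675 [ 0.43053716 -0.04434866  0.10321095] 0.24721933199971377 [ 0.07817778  0.60806302 -1.65287083]
```

View pics/side2c.png

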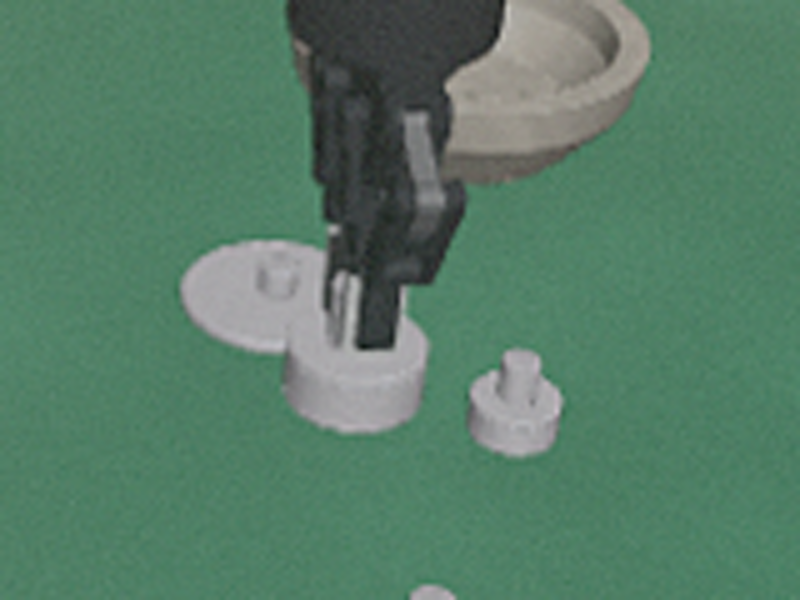

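Request:
move_arm(
  motion=[
    {"xyz":[0.01,-0.03,0.007],"angular":[0,0,0]},
    {"xyz":[0.028,-0.03,0.0186],"angular":[0,0,0]},
    {"xyz":[0.028,-0.03,0.0186],"angular":[0,0,0]},
    {"xyz":[0.028,0,0.0186],"angular":[0,0,0]},
    {"xyz":[0.028,0,0.0186],"angular":[0,0,0]},
  ],
)

```text
t: 6.35
tool_pos: [0.5383, -0.1437, 0.1907]
tcp_rot: [[0.239, -0.001, 0.971], [-0.971, 0.0, 0.239], [-0.0, -1.0, -0.001]]
force: [-0.5, 0.6, -0.7]
grip_width: 0.244
```

Request:
move_arm(
  motion=[
    {"xyz":[0.028,0,0.0186],"angular":[0,0,0]},
    {"xyz":[0.028,0,0.0186],"angular":[0,0,0]},
    {"xyz":[0.028,0,0.0186],"angular":[0,0,0]},
    {"xyz":[0.018,0,0.012],"angular":[0,0,0]},
    {"xyz":[0,0,0],"angular":[0,0,0]},
  ],
)

```text
t: 6.98
tool_pos: [0.6282, -0.2265, 0.1894]
tcp_rot: [[0.239, -0.002, 0.971], [-0.971, 0.001, 0.239], [-0.001, -1.0, -0.002]]
force: [-0.6, -0.1, -1.6]
grip_width: 0.246
```

```bash
python3 - <<'E'
from est import *
s=manip.get_state();print(s['t'],s['tool_pos'],s['grip_width'],s['force']);print(np.round(s['tcp_rot'],4))
for cam in('side','top'):
    c=read_camera(cam)
    P=np.array(s['tool_pos']);p=proj(c,[P,P-[0,0,.0415],P-[0,0,.0175],[.6295,-.227,.1142]]);print(p)
    u,v=p[2].astype(int); u0,v0=u-70,v-45
    x=c['pixels'][v0:v0+100,u0:u0+140,::-1];print(cam,(p-[u0,v0])*5);cv2.imwrite(f'pics/{cam}3c.png',cv2.resize(x,None,fx=5,fy=5,interpolation=2))
E
```

```text
6.975 [ 0.62823362 -0.22649981  0.18941907] 0.24626061083937137 [-0.64160731 -0.12973797 -1.55852354]
[[ 2.388e-01 -1.900e-03  9.711e-01]
 [-9.711e-01  9.000e-04  2.388e-01]
 [-1.300e-03 -1.000e+00 -1.600e-03]]
[[301.41096866 153.91098427]
 [301.70745421 171.5953493 ]
 [301.5373186  161.46035063]
 [301.41470811 185.29035302]]
side [[352.05484332 189.55492134]
 [353.53727103 277.9767465 ]
 [352.68659302 227.30175316]
 [352.07354055 346.45176512]]
[[443.09040282 192.15031987]
 [438.34359048 197.9768062 ]
 [441.03417097 194.67505858]
 [435.00313695 201.70819709]]
top [[360.45201412 215.75159933]
 [336.71795239 244.88403101]
 [350.17085483 228.37529289]
 [320.01568475 263.54098545]]
```

View pics/side3c.png

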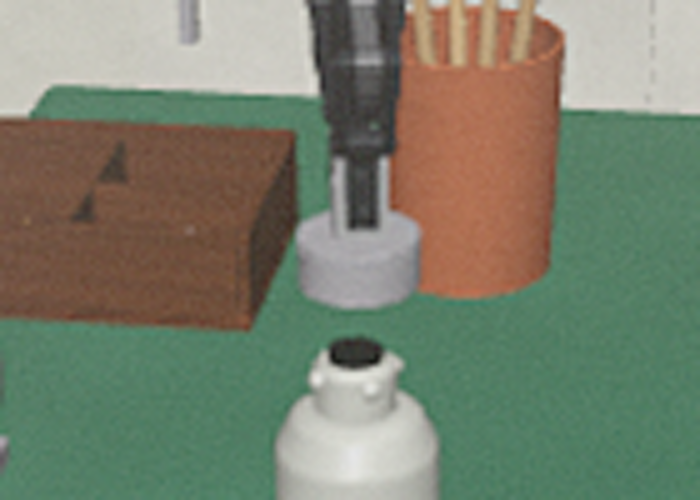

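View pics/top3c.png

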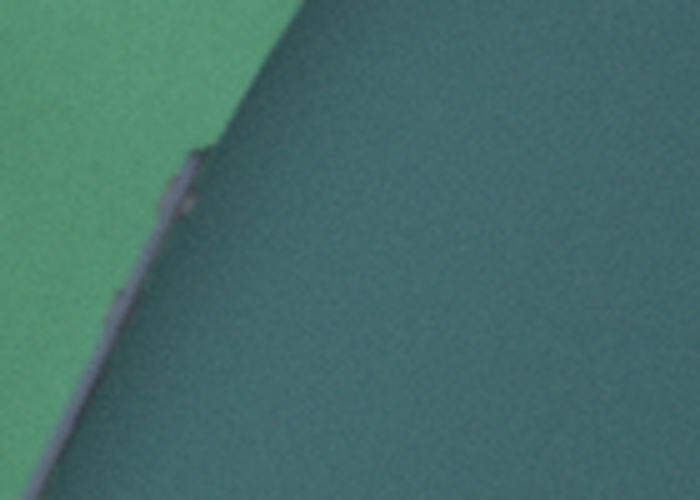

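```bash
cat > fit.py <<'E'
from est import *
from scipy.optimize import least_squares
def fit(w,zl,zh,r,c0):
    k=(w[:,2]>zl)&(w[:,2]<zh)&(np.hypot(w[:,0]-c0[0],w[:,1]-c0[1])<r+.012)
    q=w[k]
    if len(q)<10: return None
    s=least_squares(lambda p:np.hypot(q[:,0]-p[0],q[:,1]-p[1])-r,c0,loss='soft_l1',f_scale=.001)
    return s.x.round(4),len(q),round(float(np.abs(s.fun).mean()*1e3),2)
def go(c,P,capz):
    yy,xx=np.mgrid[:480,:640]; pj=proj(c,[.629,-.227,.1])[0]
    m=(np.hypot(xx-pj[0],yy-pj[1])<80)&(c['z_map']>0); v,u=np.nonzero(m);w=world(c,np.c_[u,v]) 
    print('cap skirt',fit(w,capz+.003,capz+.020,.027,np.array(P[:2])))
    print('jar body',fit(w,.015,.06,.038,np.array([.629,-.227])),'neck',fit(w,.09,.107,.019,np.array([.629,-.227])))
E
python3 - <<'E'
from fit import *
s=manip.get_state();P=s['tool_pos'];print(P)
c=read_camera('side');go(c,P,P[2]-.0415)
E
```

```text
[ 0.6274154  -0.22541674  0.19035454]
cap skirt (array([ 0.6269, -0.2256]), 176, 1.07)
jar body (array([ 0.6304, -0.2288]), 540, 1.07) neck (array([ 0.6305, -0.2288]), 119, 1.37)
```

```bash
python3 - <<'E'
from fit import *
Ps=[]
for i in range(6):
    c=read_camera('side');P=np.array(manip.get_state()['tool_pos']);Ps.append(P);go(c,[.628,-.226],.148)
print(np.array(Ps).round(4),np.mean(Ps,0))
E
```

```text
cap skirt (array([ 0.6265, -0.2254]), 172, 1.02)
jar body (array([ 0.6304, -0.2289]), 539, 1.14) neck (array([ 0.6305, -0.2285]), 124, 1.43)
cap skirt (array([ 0.6269, -0.2254]), 177, 1.08)
jar body (array([ 0.6304, -0.2288]), 542, 1.09) neck (array([ 0.6306, -0.2284]), 119, 1.32)
cap skirt (array([ 0.6268, -0.2255]), 173, 0.94)
jar body (array([ 0.6304, -0.2288]), 535, 1.05) neck (array([ 0.6307, -0.2286]), 123, 1.41)
cap skirt (array([ 0.6269, -0.2252]), 171, 1.14)
jar body (array([ 0.6304, -0.2289]), 545, 1.1) neck (array([ 0.6307, -0.2283]), 121, 1.31)
cap skirt (array([ 0.6272, -0.2255]), 177, 1.03)
jar body (array([ 0.6304, -0.2288]), 539, 1.11) neck (array([ 0.6303, -0.2286]), 132, 1.51)
cap skirt (array([ 0.6273, -0.2258]), 174, 1.04)
jar body (array([ 0.6304, -0.2288]), 539, 1.15) neck (array([ 0.6306, -0.2283]), 121, 1.23)
[[ 0.6274 -0.2252  0.1911]
 [ 0.6275 -0.2252  0.1913]
 [ 0.6275 -0.2253  0.1915]
 [ 0.6276 -0.2254  0.1916]
 [ 0.6277 -0.2255  0.1916]
 [ 0.6278 -0.2256  0.1916]] [ 0.62757712 -0.22536118  0.191427  ]
```

```bash
python3 - <<'E'
from fit import *
c=read_camera('side');print(manip.get_state()['tool_pos'])
Z=c['z_map']; g=c['pixels'].astype(int)
# sub-pixel row profiles: boundaries from depth discontinuity
def mids(rows,u0,half,dref,tol=.06):
    o=[]
    for v in rows:
        k=np.nonzero(np.abs(Z[v,u0-half:u0+half]-dref)<tol)[0]
        if len(k): o.append((v,u0-half+k.min(),u0-half+k.max()))
    return o
T=np.linalg.inv(c['cam_to_world'])
d=lambda p:(T@np.r_[p,1])[2]
for nm,p,z0,z1,h in(('cap',[.6275,-.2254],.153,.168,25),('neck',[.63,-.228],.09,.098,20),('body',[.63,-.228],.02,.07,30)):
    a=proj(c,[p+[z1],p+[z0]]);r=range(int(a[0,1])+ (4 if nm=='cap' else 0),int(a[1,1])+6)
    m=mids(r,int(a[:,0].mean()),h,d(p+[z0]))
    print(nm,'axis pred',a.round(2).tolist(),[(v,l,rr,(l+rr)/2+0) for v,l,rr in m])
E
```

```text
[ 0.62782529 -0.22557276  0.19147594]
cap axis pred [[301.82, 163.35], [301.93, 169.7]] [(167, np.int64(290), np.int64(314), np.float64(302.0)), (168, np.int64(290), np.int64(314), np.float64(302.0)), (169, np.int64(290), np.int64(314), np.float64(302.0)), (170, np.int64(290), np.int64(314), np.float64(302.0)), (171, np.int64(290), np.int64(314), np.float64(302.0)), (172, np.int64(291), np.int64(313), np.float64(302.0)), (173, np.int64(292), np.int64(313), np.float64(302.5)), (174, np.int64(293), np.int64(311), np.float64(302.0))]
neck axis pred [[301.38, 191.55], [301.43, 194.71]] [(191, np.int64(292), np.int64(309), np.float64(300.5)), (192, np.int64(292), np.int64(309), np.float64(300.5)), (193, np.int64(293), np.int64(309), np.float64(301.0)), (194, np.int64(292), np.int64(311), np.float64(301.5)), (195, np.int64(291), np.int64(312), np.float64(301.5)), (196, np.int64(289), np.int64(313), np.float64(301.0)), (197, np.int64(289), np.int64(314), np.float64(301.5)), (198, np.int64(288), np.int64(315), np.float64(301.5)), (199, np.int64(288), np.int64(315), np.float64(301.5))]
body a
[... 746 characters left out ...]
64(317), np.float64(301.5)), (215, np.int64(286), np.int64(317), np.float64(301.5)), (216, np.int64(272), np.int64(327), np.float64(299.5)), (217, np.int64(271), np.int64(330), np.float64(300.5)), (218, np.int64(271), np.int64(330), np.float64(300.5)), (219, np.int64(271), np.int64(330), np.float64(300.5)), (220, np.int64(271), np.int64(330), np.float64(300.5)), (221, np.int64(271), np.int64(330), np.float64(300.5)), (222, np.int64(271), np.int64(330), np.float64(300.5)), (223, np.int64(271), np.int64(330), np.float64(300.5)), (224, np.int64(271), np.int64(330), np.float64(300.5)), (225, np.int64(271), np.int64(330), np.float64(300.5)), (226, np.int64(271), np.int64(330), np.float64(300.5))]
```

Request:
move_arm(
  motion=[
    {"xyz":[0.0027,0.01,0.0016],"angular":[0,0,0]},
    {"xyz":[0,0.01,0],"angular":[0,0,0]},
    {"xyz":[0,0.01,0],"angular":[0,0,0]},
    {"xyz":[0,0,0],"angular":[0,0,0]},
    {"xyz":[0,0,0],"angular":[0,0,0]},
  ],
)

```text
t: 8.1
tool_pos: [0.6302, -0.228, 0.1614]
tcp_rot: [[0.239, 0.0, 0.971], [-0.971, -0.0, 0.239], [0.0, -1.0, 0.0]]
force: [-0.1, -1.0, -0.3]
grip_width: 0.244
```

```bash
python3 - <<'E'
from fit import *
Ps=[]
for i in range(6):
    c=read_camera('side');s=manip.get_state();P=np.array(s['tool_pos']);Ps.append(P);go(c,P,P[2]-.0415)
print(np.array(Ps).round(4),np.mean(Ps,0));print(np.round(s['tcp_rot'],4),s['force'],s['torque'])
save(c,'side4.png');x=c['pixels'][140:240,230:370,::-1];cv2.imwrite('pics/side4c.png',cv2.resize(x,None,fx=5,fy=5,interpolation=2))
E
```

```text
cap skirt (array([ 0.6295, -0.2282]), 168, 1.18)
jar body (array([ 0.6304, -0.229 ]), 528, 1.08) neck (array([ 0.6303, -0.2285]), 125, 1.33)
cap skirt (array([ 0.6299, -0.2283]), 176, 1.0)
jar body (array([ 0.6304, -0.2289]), 534, 1.09) neck (array([ 0.6305, -0.2286]), 129, 1.31)
cap skirt (array([ 0.6298, -0.2283]), 171, 1.11)
jar body (array([ 0.6303, -0.2289]), 540, 1.03) neck (array([ 0.6307, -0.2289]), 127, 1.17)
cap skirt (array([ 0.6295, -0.2285]), 169, 1.1)
jar body (array([ 0.6304, -0.2288]), 542, 1.08) neck (array([ 0.6305, -0.2286]), 132, 1.33)
cap skirt (array([ 0.6293, -0.2284]), 167, 1.04)
jar body (array([ 0.6303, -0.2287]), 541, 1.07) neck (array([ 0.6306, -0.2285]), 125, 1.43)
cap skirt (array([ 0.6295, -0.2285]), 172, 1.03)
jar body (array([ 0.6303, -0.2289]), 540, 1.08) neck (array([ 0.6302, -0.2283]), 123, 1.35)
[[ 0.6303 -0.2281  0.1616]
 [ 0.6303 -0.2282  0.1617]
 [ 0.6303 -0.2281  0.1617]
 [ 0.6303 -0.2281  0.1616]
 [ 0.6302 -0.2281  0.1616]
 [ 0.6302 -0.2281  0.1615]] [ 0.63027067 -0.22811538  0.16160543]
[[ 2.395e-01  3.000e-04  9.709e-01]
 [-9.709e-01 -2.000e-04  2.395e-01]
 [ 2.000e-04 -1.000e+00  3.000e-04]] [-0.00727858 -0.04879305 -0.91120239] [-0.01365025 -0.03384468 -0.02300637]
```

View pics/side4c.png

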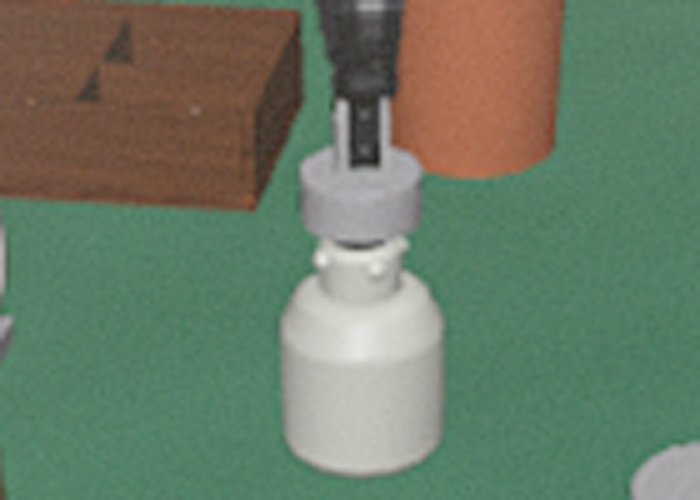

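Request:
move_arm(
  motion=[
    {"xyz":[0.0004,0.003,0.0004],"angular":[0,0,0]},
    {"xyz":[0,0.002,0],"angular":[0,0,0]},
    {"xyz":[0,0.002,0],"angular":[0,0,0]},
    {"xyz":[0,0.002,0],"angular":[0,0,0]},
    {"xyz":[0,0,0],"angular":[0,0,0]},
  ],
)

```text
t: 9.02
tool_pos: [0.6305, -0.2283, 0.1521]
tcp_rot: [[0.239, -0.0, 0.971], [-0.971, 0.0, 0.239], [-0.0, -1.0, -0.0]]
force: [0.7, 0.1, -0.3]
grip_width: 0.252
```

Request:
move_arm(
  motion=[
    {"xyz":[0,0.001,0],"angular":[0,0,0]},
    {"xyz":[0,0.001,0],"angular":[0,0,0]},
    {"xyz":[0,0.001,0],"angular":[0,0,0]},
  ],
)

```text
t: 9.4
tool_pos: [0.6306, -0.2284, 0.1492]
tcp_rot: [[0.239, -0.0, 0.971], [-0.971, -0.0, 0.239], [0.0, -1.0, -0.0]]
force: [-0.0, 0.1, -1.5]
grip_width: 0.255
```

Request:
move_arm(
  motion=[
    {"xyz":[0,0.001,0],"angular":[0,0,0]},
    {"xyz":[0,0.001,0],"angular":[0,0,0]},
  ],
)

```text
t: 9.65
tool_pos: [0.6306, -0.2283, 0.1472]
tcp_rot: [[0.239, 0.0, 0.971], [-0.971, -0.0, 0.239], [0.0, -1.0, 0.0]]
force: [-0.2, -0.1, -1.7]
grip_width: 0.247
```

Request:
move_arm(
  motion=[
    {"xyz":[0,0.001,0],"angular":[0,0,0]},
    {"xyz":[0,0.001,0],"angular":[0,0,0]},
  ],
)

```text
t: 9.9
tool_pos: [0.6309, -0.2286, 0.1456]
tcp_rot: [[0.239, 0.001, 0.971], [-0.971, -0.001, 0.239], [0.001, -1.0, 0.001]]
force: [-0.7, 0.3, 6.7]
grip_width: 0.25
```

Request:
move_arm(
  motion=[
    {"xyz":[0,0.001,0],"angular":[0,0,0]},
    {"xyz":[0,0.001,0],"angular":[0,0,0]},
  ],
)

```text
t: 10.15
tool_pos: [0.6313, -0.2287, 0.1446]
tcp_rot: [[0.239, 0.002, 0.971], [-0.971, -0.001, 0.239], [0.002, -1.0, 0.002]]
force: [-1.1, 0.3, 12.6]
grip_width: 0.249
```

Request:
move_arm(
  motion=[
    {"xyz":[0,0.001,0],"angular":[0,0,0]},
  ],
)

```text
t: 10.28
tool_pos: [0.6313, -0.2287, 0.1437]
tcp_rot: [[0.239, 0.003, 0.971], [-0.971, -0.001, 0.239], [0.002, -1.0, 0.002]]
force: [0.0, -0.4, 10.5]
grip_width: 0.246
```

Request:
move_arm(
  motion=[
    {"xyz":[0,0.001,0],"angular":[0,0,0]},
  ],
)

```text
t: 10.4
tool_pos: [0.6312, -0.2287, 0.1425]
tcp_rot: [[0.239, 0.002, 0.971], [-0.971, -0.001, 0.239], [0.002, -1.0, 0.002]]
force: [-0.0, 0.2, 8.8]
grip_width: 0.248
```

Request:
move_arm(
  motion=[
    {"xyz":[0,0.001,0],"angular":[0,0,0]},
  ],
)

```text
t: 10.52
tool_pos: [0.6311, -0.2286, 0.1412]
tcp_rot: [[0.239, 0.002, 0.971], [-0.971, -0.001, 0.239], [0.001, -1.0, 0.001]]
force: [-0.3, -0.5, 3.6]
grip_width: 0.252
```

Request:
move_arm(
  motion=[
    {"xyz":[0,0.001,0],"angular":[0,0,0]},
  ],
)

```text
t: 10.65
tool_pos: [0.6308, -0.2285, 0.1395]
tcp_rot: [[0.239, 0.001, 0.971], [-0.971, -0.0, 0.239], [0.001, -1.0, 0.001]]
force: [0.9, -1.1, -0.8]
grip_width: 0.249
```

Request:
move_arm(
  motion=[
    {"xyz":[0,0.001,0],"angular":[0,0,0]},
    {"xyz":[0,0.001,0],"angular":[0,0,0]},
    {"xyz":[0,0.001,0],"angular":[0,0,0]},
  ],
)

```text
t: 11.02
tool_pos: [0.6305, -0.2283, 0.136]
tcp_rot: [[0.239, -0.0, 0.971], [-0.971, 0.0, 0.239], [-0.0, -1.0, -0.0]]
force: [0.3, -0.5, -1.9]
grip_width: 0.246
```

Request:
move_arm(
  motion=[
    {"xyz":[0,0.001,0],"angular":[0,0,0]},
    {"xyz":[0,0.001,0],"angular":[0,0,0]},
    {"xyz":[0,0.001,0],"angular":[0,0,0]},
  ],
)

```text
t: 11.4
tool_pos: [0.6305, -0.2282, 0.1335]
tcp_rot: [[0.239, -0.0, 0.971], [-0.971, 0.0, 0.239], [-0.0, -1.0, -0.0]]
force: [-1.8, 1.3, 5.5]
grip_width: 0.248
```

Request:
move_arm(
  motion=[
    {"xyz":[0,0.001,0],"angular":[0,0,0]},
    {"xyz":[0,0.001,0],"angular":[0,0,0]},
  ],
)

```text
t: 11.65
tool_pos: [0.6306, -0.2283, 0.1318]
tcp_rot: [[0.24, 0.0, 0.971], [-0.971, -0.0, 0.24], [0.0, -1.0, 0.0]]
force: [-4.3, 2.2, 9.3]
grip_width: 0.248
```

Request:
move_arm(
  motion=[
    {"xyz":[0,0.001,0],"angular":[0,0,0]},
    {"xyz":[0,0,0],"angular":[0,0,0]},
  ],
)

```text
t: 11.9
tool_pos: [0.6305, -0.2283, 0.1314]
tcp_rot: [[0.24, 0.001, 0.971], [-0.971, -0.0, 0.24], [0.001, -1.0, 0.001]]
force: [-5.6, 1.7, 14.7]
grip_width: 0.251
```

Request:
move_arm(
  motion=[
    {"xyz":[0.0002,0.001,-0.0006],"angular":[0,0,0]},
    {"xyz":[0,0.0005,0],"angular":[0,0,0]},
    {"xyz":[0,0,0],"angular":[0,0,0]},
  ],
)

```text
t: 12.28
tool_pos: [0.6305, -0.2283, 0.1313]
tcp_rot: [[0.24, 0.003, 0.971], [-0.971, -0.0, 0.24], [0.001, -1.0, 0.003]]
force: [-7.6, 5.8, 28.0]
grip_width: 0.251
```

Request:
move_arm(
  motion=[
    {"xyz":[0,0.0005,0],"angular":[0,0,0]},
    {"xyz":[0,0,0],"angular":[0,0,0]},
    {"xyz":[0,0,0],"angular":[0,0,0]},
    {"xyz":[0,0,0],"angular":[0,0,0]},
  ],
)

```text
t: 12.78
tool_pos: [0.6305, -0.2283, 0.1313]
tcp_rot: [[0.24, 0.003, 0.971], [-0.971, -0.001, 0.24], [0.001, -1.0, 0.003]]
force: [-8.9, 7.5, 34.0]
grip_width: 0.248
```

```bash
python3 - <<'E'
from fit import *
for i in range(4):
    c=read_camera('side');s=manip.get_state();print(s['t'],np.round(s['tool_pos'],4),np.round(s['force'],1),np.round(s['torque'],2),round(s['grip_width'],3))
go(c,[.6305,-.2283],.0897)
x=c['pixels'][140:240,230:370,::-1];cv2.imwrite('pics/side5c.png',cv2.resize(x,None,fx=5,fy=5,interpolation=2))
E
```

```text
12.825 [ 0.6306 -0.2283  0.1313] [-8.4  7.6 33.1] [ 1.58  1.85 -0.02] 0.25
12.875 [ 0.6306 -0.2283  0.1313] [-9.6  6.6 32.9] [ 1.68  1.82 -0.01] 0.248
12.925 [ 0.6306 -0.2283  0.1313] [-10.1   8.4  32.7] [1.62 1.89 0.  ] 0.244
12.975 [ 0.6306 -0.2283  0.1313] [-8.9  7.6 33.9] [ 1.61  1.87 -0.03] 0.246
cap skirt (array([ 0.6296, -0.2283]), 169, 1.14)
jar body (array([ 0.6304, -0.2288]), 544, 1.1) neck (array([ 0.6281, -0.2191]), 151, 2.41)
```

View pics/side5c.png

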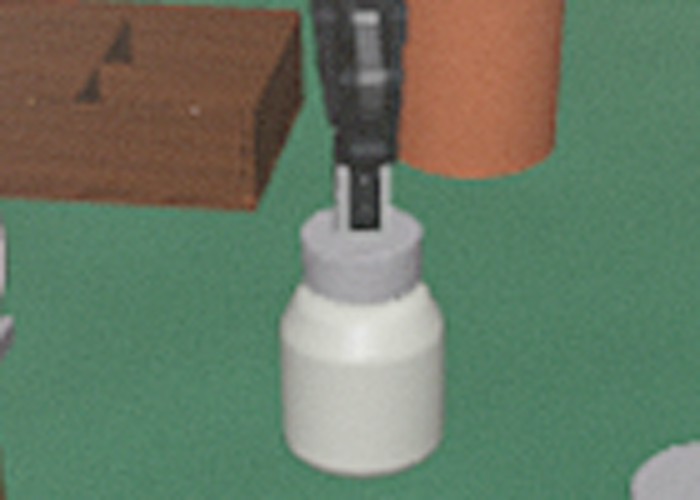

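Request:
move_arm(
  motion=[
    {"xyz":[0,-0.0006,0],"angular":[0,0,0]},
    {"xyz":[0,0,0],"angular":[0,0,0]},
    {"xyz":[0,0,0],"angular":[0,0,0]},
    {"xyz":[0,0,0],"angular":[0,0,0]},
  ],
)

```text
t: 13.48
tool_pos: [0.6305, -0.2283, 0.1313]
tcp_rot: [[0.24, 0.003, 0.971], [-0.971, -0.0, 0.24], [0.001, -1.0, 0.003]]
force: [-6.9, 6.2, 27.3]
grip_width: 0.25
```

Request:
move_arm(
  motion=[
    {"xyz":[0,0,0],"angular":[0,0,0]},
    {"xyz":[0,0,0],"angular":[0,0,0]},
    {"xyz":[0,0,0],"angular":[0,0,0]},
    {"xyz":[0,0,0],"angular":[0,0,0]},
  ],
)

```text
t: 13.98
tool_pos: [0.6305, -0.2283, 0.1313]
tcp_rot: [[0.24, 0.003, 0.971], [-0.971, -0.0, 0.24], [0.001, -1.0, 0.003]]
force: [-7.0, 7.1, 26.4]
grip_width: 0.25
```

Steady at about 27 N on the hard stop, with the cap still gripped. Handing in.

```bash
python3 - <<'E'
from cell import manip
print(manip.job_done()); s=manip.get_state(); print(s['t'],s['tool_pos'],s['force'],s['grip_width'])
E
```

```text
the job is handed in; nothing more can be done
None
the job is handed in; nothing more can be done
```

The 54 mm knobbed cap is on the open sambal jar, through the click and pressed down hard, and I handed the job in at about 14 s with the gripper still holding it.

- **Lowering and click:** I lowered the cap 1 mm at a time. It caught on the beads at the expected height. The push rose to 12.6 N, slightly over the 8–12 N stated, then fell to about −1 N at the click.
- **Final press:** The tool stopped at z = 0.1313 m, where I expected the hard stop at the rim, so the plug should be fully squeezed. That is worked out from height and force, since the plug can't be read directly. The downward push reached about 33 N; I eased it to a steady 26–27 N before handing in.
- **Final checks:** The side picture shows the cap sitting square on the neck. I moved no other object, and none was touched as far as I could tell, but I took no full picture of the ledge at the end.
- **What disagreed:**
  - A sideways force of about 10 N stayed on the held cap; one small correction did not remove it.
  - The opening read about 21 mm on the 24 mm knob, yet the grip did not slip.
  - The two cameras put the jar 1–2 mm apart. I aligned the cap to the jar in the side view instead.

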